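# Shade the light table and hold the light probe in its guide

### The job

A light reading is to be taken through the leaded glass panel. First lower the black light shade on to the rail so that it hangs astride the bar between the posts, let go of it, and leave it there. Then take the orange-handled probe out of its stand, lower it upright through the hole of the guide without touching the hole's walls or the glass, and finish while still gripping it, steady and centred in the hole with its tip about 20 mm above the glass; leave the blue-handled spare probe and the other things on the table where they are.

Things in the scene. Friction and masses are not known exactly. Their poses are not given: they have to be found in the camera images.
- shade: Loose rigid black tent of 3 mm sheet, about 160 g, standing on its two flaps. Origin: centre of the foot plane; z up, y along the ridge. 62 mm wide in x (56 clear inside), 100 mm long, flaps 75 mm high, then a 35 degree gable roof, inner ridge 95 mm up. On the ridge a yellow grip bar 16 mm thick in x, 60 mm long, 97 to 141 mm above the origin. Open below and at both ends; either way round is fine
- shade_ridge (a point): The inner ridge line of the shade's roof at mid-length, 95 mm above the shade's origin. Seated on the bar it lies about 10 mm above the bar's axis
- shade_grip (a point): Middle of the yellow grip bar, 123 mm above the shade's origin; grip across the 16 mm (the shade's x)
- rail: Fixed steel rail: a horizontal round bar of 16 mm diameter, its axis 150 mm above the table, about 260 mm long between two end posts. Origin on the table below the middle of the bar, z up, y along the bar
- rail_mid (a point): Middle of the bar on its axis, 150 mm above the table; y along the bar, z up
- probe: Loose light probe, about 90 g, upright in its stand. Steel stem 8 mm in diameter, 104 mm long; above it an orange square handle 22 x 22 mm, 60 mm tall (104 to 164 mm above the tip) and a small black cap up to 172 mm. Origin at the stem's tip, z up along the stem, x and y square to the handle's flat sides
- probe_tip (a point): The lower end of the probe's stem, on its axis
- probe_grip (a point): Middle of the orange handle, 134 mm above the tip
- stand: Fixed wooden block 56 x 56 mm, 108 mm tall, with a 14 mm hole from top to bottom; the orange-handled probe hangs in it with its handle resting on the top and its tip 4 mm above the table. Origin on the table under the hole. Like the spare stand; the two may change places
- stand_top (a point): Centre of the hole's mouth on the stand's top, 108 mm above the table
- guide: Fixed metal guide: plate 60 x 60 mm, underside 66 mm and top 80 mm above the table, with a vertical through hole of 20 mm diameter ringed in blue. A 26 mm wide arm runs along +x to a post and foot about 125 mm from the hole; nothing of it is higher than 80 mm. Origin on the table straight below the hole, z up
- guide_hole (a point): Centre of the hole at the plate's top face, 80 mm above the table
- panel: Fixed leaded stained glass panel, 170 x 220 mm, 6 mm thick, lying on the table under the guide; its upper face is 6 mm above the table. Origin: centre of its underside
- spare_probe: Loose spare probe like the other but with a blue handle, upright in a stand of its own; to be left alone
- pliers: Loose pliers, 160 mm long, one red and one black handle, lying flat; leave alone
- flux: Loose amber bottle, 44 mm diameter, 85 mm tall; leave alone
- spool: Loose spool of solder, 52 mm diameter, 45 mm tall; leave alone
- mug: Loose blue mug, 72 mm diameter, 90 mm tall; leave alone
- weight: Loose brass weight with a knob, 56 mm diameter, 54 mm tall; leave alone
Things that resemble listed ones, but are neither listed nor needed, are in the scene too. Of the things like the probe, leave any that is turquoise; of the rest the larger one is meant.

How it is judged:
By the outcome, as a careful person would: the job done as asked, in the order asked, and still so for the second after the job is handed in, while the arm keeps its last pose, push and grip.
It also fails if it takes over 54 s, if anything falls off the work surface, if the arm or the gripper's body presses on something with over 40 N, if the wrist force passes 120 N, or if a joint passes its speed limit or range.

### The arm

A 6-joint arm with a two-finger parallel gripper is mounted at the origin on the work surface. World frame = base frame: x ahead of the robot, y to its left, z up, the work surface at z = 0. Lengths are in m, angles in rad, forces in N, time in s.
With the tool pointing down it reaches from about 0.3 to 0.875 m from the base axis. Payload 4.2 kg.
Tool frame: the origin (TCP) lies midway between the tips of the shut fingers; the grasp point (between the pads) lies 19 mm behind it (robot.grip_point_offset is the distance from the TCP to the grasp point, in m); z points along the fingers, y is the line along which they close (so a half turn about z gives the same grasp; the last joint's range is limited). The gripper opens to 85 mm and grips with 20 to 120 N. Pads are 22 mm wide; open, the fingers measure 114 mm over their backs; the gripper's body (76 mm by 85 mm) begins 54 mm behind the grasp point. The pads swing forward as they close: fully open they stand 13 mm farther back than shut.
Start: joints at [1.22, 0.32, 1.565, -0, 1.257, -0.02], TCP at [0.187, 0.544, 0.231] pointing down, gripper open.
Joint ranges: [-3.11, 3.11], [-0.84, 2.01], [0.21, 2.61], [-1.34, 4.49], [0.05, 2.63], [-2.56, 2.56]. Speed limits (rad/s): [2.57, 2.57, 3.14, 3.14, 3.14, 3.14].

### API

Orientations are given as a rotation vector (axis times angle).
In Python, from bench import robot gives the robot as it stands. The module is installed in compiled form; this text tells all that it offers.
- The arm moves only by the tool step_arm, never from a script. Its arguments are lists of equal length, an entry for each row: "offset": the shift along the tool's x, y, z in mm, a list of three; "turn": the turn about the tool's z in rad. In form: {"offset": [[tx, ty, tz], ...], "turn": [turn, ...]}. A call has exactly 10 rows; each row shifts and turns the commanded pose from where the row before left it, along the tool's axes as they then stand; what a row does not reach is not made up. A row lasts 1/10 s, in which the tool goes at most 50 mm and 8.59 degrees, less where a joint would pass 70% of its speed; a pose out of reach is approached as far as the arm can. A call with a gripper value outside its range is refused whole. "grip" is the gripper's target within -1 to 1 (shut at 1, half-way at 0, fully open at -1), set as the call begins (left out, the last holds). The fingers move at their own pace and stop on an object; the grip force is fixed at half the most. Time passes only in rows, so rows that do not move let the fingers close, or fill a call up. It gives the time, the measured TCP pose, the force, the opening and the grip force at its end, in the units of the state.
- robot.state(): the state, without advancing time (a new reading comes with each control period).
- robot.snapshot(name): name is "scene" or "top"; returns a dict with "frame" (480x640x3 uint8, red, green, blue), "fx", "fy", "cx", "cy" (pixels), "extrinsics" (4x4, takes a point from camera to world coordinates). Camera axes: x right, y up, looking along -z (the intrinsics and any distortion apply to the point x, -y, -z); pixel columns grow to the right and rows downward; lengths in m; the calibration is good to about 2 mm. A picture is of the moment at which its call begins. There is no depth.
- robot.hand_in(): hands the job in; it is judged then, once.
The state is a dict: "t": time; "joints": joint angles; "qd": joint speeds; "joint_efforts": joint torques, N m; "eef_pos": TCP position; "tcp_rot": TCP orientation; "contact_force": force on the tool from outside, world axes, zero at the start; "torque": the same for the moment, N m; "opening": opening from 0.0 (shut) to 1.0 (fully open); "finger_force": force on a finger pad.
Only numpy, scipy, OpenCV 4.12 (cv2) and the standard library are available. Lean on these libraries where they do the work, as an engineer would, in place of code of your own. Each camera call takes 0.05 s, during which the arm holds its last target. There are 200 camera calls.

## Working session

There is one attempt and no reset: what is moved stays moved. The work goes in short steps, Python scripts to look and compute and a tool call to move; the robot and the scene stay as the last step left them, time stands still between calls to the robot, and variables do not carry over. Pictures are saved under pics/ and viewed, at most 10 in all, crops included, and the job is handed in when it is done.

Besides the shell and the picture viewer there is one more tool, called after "Emit:" as name(argument=value, ...) on one line, values as JSON. step_arm: Moves the arm, as the interface text tells. Its arguments: {"type":"object","properties":{"offset":{"type":"array","items":{"type":"array","items":{"type":"number"}}},"turn":{"type":"array","items":{"type":"number"}},"grip":{"type":"number"}},"required":["offset","turn"]}

```bash
mkdir -p pics; cat > h.py <<'E'
import numpy as np, cv2
from bench import robot
def snap(n,save=None):
    s=robot.snapshot(n)
    if save: cv2.imwrite('pics/'+save,s['frame'][:,:,::-1])
    return s
def ray(s,u,v):
    E=np.array(s['extrinsics']); d=E[:3,:3]@np.array([(u-s['cx'])/s['fx'],-(v-s['cy'])/s['fy'],-1.]); return E[:3,3],d
def onz(s,u,v,z):
    o,d=ray(s,u,v); return o+d*(z-o[2])/d[2]
def proj(s,p):
    E=np.array(s['extrinsics']); c=E[:3,:3].T@(np.array(p)-E[:3,3]); return s['cx']+s['fx']*c[0]/-c[2], s['cy']-s['fy']*c[1]/-c[2]
E
python3 - <<'E'
from h import *
for n in('scene','top'):
    s=snap(n,n+'0.png'); print(n,{k:v for k,v in s.items() if k!='frame'})
print(robot.state())
E
```

```text
scene {'fx': 490.6219226560138, 'fy': 490.6219226560138, 'cx': 321.8554000161476, 'cy': 223.85700323689218, 'extrinsics': array([[ 0.0830901 , -0.85136632,  0.51794925,  1.11383975],
       [ 0.9964453 ,  0.0782204 , -0.03127821, -0.05163888],
       [-0.01388499,  0.51870701,  0.85483931,  0.96889511],
       [ 0.        ,  0.        ,  0.        ,  1.        ]])}
top {'fx': 524.1552177310249, 'fy': 524.1552177310249, 'cx': 315.90732852923156, 'cy': 244.18537961740918, 'extrinsics': array([[-6.60331802e-02,  9.75617963e-01, -2.09306498e-01,
         3.33565179e-01],
       [-9.97817416e-01, -6.45324015e-02,  1.39990262e-02,
        -1.64303258e-02],
       [ 1.50650475e-04,  2.09774069e-01,  9.77749875e-01,
         1.32302294e+00],
       [ 0.00000000e+00,  0.00000000e+00,  0.00000000e+00,
         1.00000000e+00]])}
{'t': 0.1, 'joints': array([ 1.21997689e+00,  3.20233410e-01,  1.56553480e+00,  1.72035384e-05,
        1.25745262e+00, -2.00037272e-02]), 'qd': array([-0.00158112, -0.00114545, -0.00227677, -0.00058556, -0.00156423,
       -0.0009553 ]), 'joint_efforts': array([ 7.04742561e-04, -4.16408622e+01, -2.34708148e+01,  1.04642434e-04,
        4.74882574e-03,  3.10693883e-05]), 'eef_pos': array([0.18661614, 0.54341726, 0.23057187]), 'tcp_rot': array([-5.17233785e-01, -3.09839966e+00,  2.50871073e-03]), 'contact_force': array([0.74930689, 0.46843479, 0.51033047]), 'torque': array([ 0.03353088, -0.01715011,  0.00125351]), 'finger_force': 0.0, 'opening': 1.0001182764015741}
```

View pics/scene0.png

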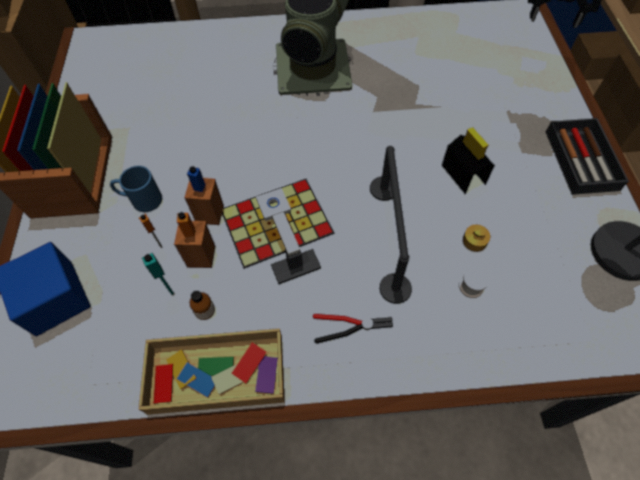

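View pics/top0.png

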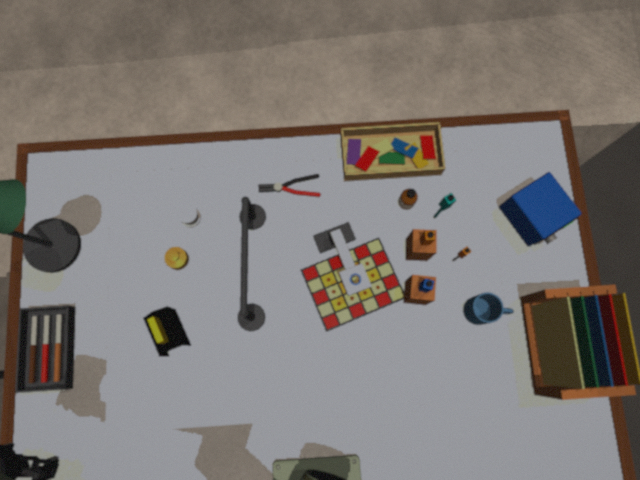

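The pictures show the shade with its yellow bar at scene (475,145) and top (155,330). The rail runs from scene (390,150) to (402,260), and the guide hole is at scene (273,203) and top (355,280).

Probe candidates:
- Orange-handled probe in its stand: scene (185,222), top (427,238).
- Small orange probe lying down: scene (148,224), top (461,254).
- Turquoise probe lying down: scene (153,265), top (447,202).
- Blue spare in its stand: scene (196,180), top (427,285).

The one meant is the large orange one in the stand. I'll confirm it with an enlarged crop.

```bash
python3 - <<'E'
from h import *
def crop(f,u,v,w,h,W=400,H=300): return cv2.resize(cv2.imread(f)[v:v+h,u:u+w],(W,H),interpolation=cv2.INTER_CUBIC)
T='pics/top0.png';S='pics/scene0.png'
a=np.hstack([crop(T,130,290,80,60),crop(T,340,220,120,90)])
b=np.hstack([crop(S,430,120,80,60),crop(S,170,150,120,90)])
im=cv2.convertScaleAbs(np.vstack([a,b]),alpha=1.5)
cv2.imwrite('pics/c0.png',im)
for n,f in(('top',T),('scene',S)):
    s=snap(n); hsv=cv2.cvtColor(s['frame'],cv2.COLOR_RGB2HSV)
    for nm,lo,hi in(('yellow',(22,150,80),(34,255,255)),('blue',(100,120,50),(125,255,255)),('orange',(5,150,60),(18,255,255))):
        m=cv2.inRange(hsv,lo,hi); k,l,st,c=cv2.connectedComponentsWithStats(m)
        for i in range(1,k):
            if 8<st[i,4]<600:
                r=cv2.minAreaRect(np.argwhere(l==i)[:,::-1].astype(np.float32)) 
                print(n,nm,c[i].round(1),st[i].tolist(),[np.round(x,1) for x in r])
E
```

```text
top yellow [414.1 143.9] [412, 143, 5, 3, 9] [array([414.3, 143.8]), array([4.1, 1.9]), np.float64(18.4)]
top yellow [419.4 160. ] [412, 149, 17, 20, 160] [array([419. , 159.4]), array([16.8, 12.2]), np.float64(54.0)]
top yellow [177.9 259.5] [170, 253, 17, 15, 149] [array([178., 260.]), array([14., 16.]), np.float64(90.0)]
top yellow [373.3 274.4] [368, 268, 12, 13, 99] [array([373.2, 274.4]), array([10.7,  9.8]), np.float64(63.4)]
top yellow [328.3 279.4] [321, 273, 15, 14, 122] [array([328.1, 279.4]), array([10.9, 11.9]), np.float64(69.4)]
top yellow [341.8 287.5] [339, 283, 6, 10, 29] [array([341.7, 287.4]), array([10.3,  2.7]), np.float64(63.4)]
top yellow [365.2 294. ] [359, 289, 13, 10, 78] [array([365. , 293.9]), array([ 7.5, 11.7]), np.float64(66.8)]
top yellow [631.3 335.1] [623, 293, 17, 88, 245] [array([631.5, 336.4]), array([88.5,  2.9]), np.float64(79.2)]
top yellow [338.5 303.2] [332, 296, 14, 15, 124] [array([338.4, 303.1]), array([11.3, 11.9]), np.float64(68.2)]
top yellow [155.1 329.4] [147, 316, 17, 27, 230] [array([155.2, 329.8]), array([27.8,  8.4]), np.float64(6
[... 4934 characters left out ...]
1, 2.8]), np.float64(45.0)]
scene orange [273.1 234.4] [267, 229, 13, 12, 85] [array([272.9, 234.3]), array([10.7, 11.7]), np.float64(82.9)]
scene orange [200.6 303.7] [191, 294, 19, 18, 183] [array([200.3, 303. ]), array([14.1, 19.2]), np.float64(61.4)]
scene orange [251.3 345.1] [246, 342, 12, 10, 19] [array([250.2, 345.7]), array([ 6.1, 12.1]), np.float64(65.6)]
scene orange [262.9 350.2] [259, 347, 7, 8, 10] [array([262.7, 349.9]), array([9.2, 2. ]), np.float64(49.4)]
scene orange [162.2 381.5] [153, 363, 21, 41, 118] [array([163.1, 383. ]), array([19., 41.]), np.float64(3.4)]
scene orange [249.6 375.8] [242, 367, 15, 16, 20] [array([250.4, 375. ]), array([ 4.2, 19.1]), np.float64(47.1)]
```

View pics/c0.png

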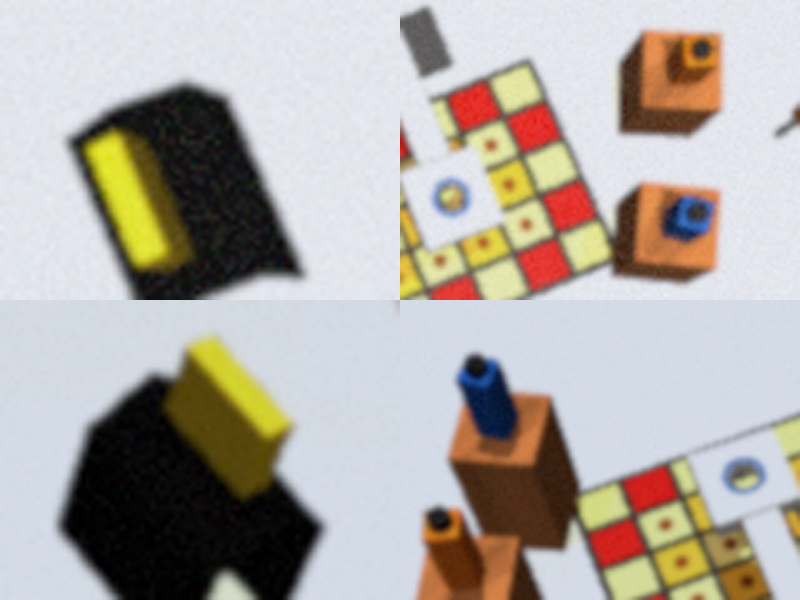

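The enlarged crop confirms the orange-handled probe in the upper stand, with its cap at top (430.6,234.4) and scene (182,215.4). The ring centre is at top (355.3,279.1) and scene (272.9,202.5), and the yellow bar's top-face corners are clear in both views.

```bash
python3 - <<'E'
from h import *
t=snap('top');s=snap('scene')
def tri(a,b):
    o1,d1=ray(t,*a);o2,d2=ray(s,*b); k=np.linalg.lstsq(np.c_[d1,-d2],o2-o1,rcond=None)[0]
    p,q=o1+k[0]*d1,o2+k[1]*d2; return ((p+q)/2).round(4),np.linalg.norm(p-q).round(4)
g=lambda c,pts,z:np.array([onz(c,*p,z) for p in pts])
for nm,c,pts in(('top',t,[(146.6,319),(154,315.6),(164.4,342.4),(157,344)]),('scene',s,[(468,129),(472.6,127.4),(488.6,145),(484,147.4)])):
    P=g(c,pts,.141)[:,:2]; print(nm,'grip',P.mean(0).round(4),P.round(3).tolist()); d=P[2]+P[3]-P[0]-P[1]; print(np.degrees(np.arctan2(d[1],d[0])), np.linalg.norm(d)/2)
for nm,a,b,z in(('hole',(355.3,279.1),(272.9,202.5),.08),('cap',(430.6,234.4),(182,215.4),.176)):
    print(nm,g(t,[a],z).round(4),g(s,[b],z).round(4),tri(a,b))
# rail
def line(c,rng,ax,lo,hi):
    gr=cv2.cvtColor(c['frame'],cv2.COLOR_RGB2GRAY).astype(float); pts=[]
    for v in rng:
        r=gr[v,lo:hi]; w=np.clip(np.median(r)*.7-r,0,None); pts.append(((w*np.arange(lo,hi)).sum()/w.sum(),v))
    return pts
for nm,c,rng,lo,hi in(('top',t,range(232,296,4),225,265),('scene',s,range(205,245,4),380,425)):
    p=np.array(line(c,rng,0,lo,hi)); P=g(c,p,.15)[:,:2]; vx,vy,x0,y0=cv2.fitLine(P.astype(np.float32),cv2.DIST_HUBER,0,.001,.001).ravel()
    print(nm,p[0],p[-1],'rail',x0,y0,'dir',np.degrees(np.arctan2(vy,vx)), 'res',np.abs((P-[x0,y0])@[-vy,vx]).max())
a=cv2.resize(t['frame'][185:335,215:290,::-1],(400,800)) ; a=cv2.resize(a,(300,600)); b=cv2.resize(s['frame'][140:305,365:425,::-1],(218,600))
b2=cv2.resize(s['frame'][195:275,165:245,::-1],(282,600)); b2=cv2.resize(s['frame'][195:275,165:245,::-1],(282,282)); t2=cv2.resize(t['frame'][220:300,395:475,::-1],(282,282)); 
cv2.imwrite('pics/c1.png',cv2.convertScaleAbs(np.hstack([a,b,np.vstack([t2,b2,np.zeros((36,282,3),np.uint8)])]),alpha=1.6))
E
```

```text
top grip [0.4147 0.3362] [[0.441, 0.356], [0.447, 0.339], [0.387, 0.317], [0.384, 0.333]]
-158.58679305920305 0.06300510824573413
scene grip [0.4213 0.3395] [[0.396, 0.323], [0.392, 0.334], [0.446, 0.356], [0.451, 0.345]]
22.122483166132994 0.05848917594068976
hole [[ 0.5082 -0.1226  0.08  ]] [[ 0.5112 -0.1209  0.08  ]] (array([ 0.5087, -0.122 ,  0.0764]), np.float64(0.0017))
cap [[ 0.5845 -0.2915  0.176 ]] [[ 0.5899 -0.2884  0.176 ]] (array([ 0.5857, -0.2916,  0.1698]), np.float64(0.0027))
top [244.45923913 232.        ] [243.54642166 292.        ] rail 0.5471051 0.13297 dir -3.0299106 res 0.0002786353290638065
scene [397.29860365 205.        ] [401.95646607 241.        ] rail 0.62920964 0.12937613 dir -3.023492 res 0.00023138505558820694
```

View pics/c1.png

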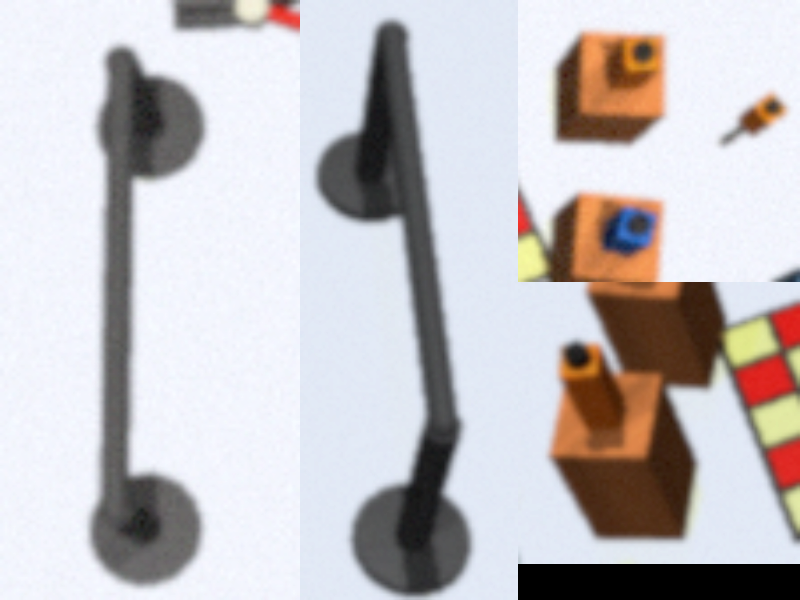

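Emit:
step_arm(offset=[[-14,-6,0],[-28,-12,0],[-32,-13,0],[-32,-14,0],[-32,-14,0],[-32,-14,0],[-32,-13,0],[-32,-13,0],[-28,-12,0],[-22,-9,0]], turn=[0,0,0,0,0,0,0,0,0,0], grip=-1)

```text
t: 1.3
eef_pos: [0.4178, 0.3357, 0.2314]
tcp_rot: [0.519, 3.098, -0.001]
contact_force: [-0.6, 0.6, 0.2]
opening: 1.0
finger_force: 0.0
```

Emit:
step_arm(offset=[[0,0,0],[0,0,2],[0,0,6],[0,0,8],[0,0,8],[0,0,8],[0,0,6],[0,0,2],[0,0,0],[0,0,0]], turn=[-0.05,-0.1,-0.12,-0.12,-0.12,-0.1,-0.07,-0.03,0,0])

```text
t: 2.3
eef_pos: [0.4166, 0.3375, 0.1915]
tcp_rot: [-0.59, 3.085, -0.0]
contact_force: [0.2, -0.5, -0.0]
opening: 0.999
finger_force: 0.0
```

```bash
cat >> h.py <<'E'
from scipy.spatial.transform import Rotation as Rn
def tool(p=None):
    "print pose; tool-frame offset (mm) to world point p"
    st=robot.state(); R=Rn.from_rotvec(st['tcp_rot']).as_matrix(); e=np.array(st['eef_pos'])
    print('t',st['t'],'eef',e.round(4),'x-ang',np.degrees(np.arctan2(R[1,0],R[0,0])).round(2),'z',R[:,2].round(3),'op',round(st['opening'],3),'ff',round(st['finger_force'],1),'F',np.round(st['contact_force'],1))
    if p is not None: print('offset mm',(1000*R.T@(np.array(p)-e)).round(1))
E
python3 - <<'E'
from h import *
tool((.4175,.338,.104))
t=snap('top');s=snap('scene')
print('rail ends top',onz(t,245,199,.15),onz(t,243.7,313,.15))
print('rail ends scene',onz(s,390,148.5,.15),onz(s,365+60*143/218,140+425*165/600,.15))
e=robot.state()['eef_pos']; 
a=cv2.resize(t['frame'][250:350,100:220,::-1],(480,400),interpolation=cv2.INTER_CUBIC)
b=cv2.resize(s['frame'][70:170,410:530,::-1],(480,400),interpolation=cv2.INTER_CUBIC)
c=cv2.convertScaleAbs(np.hstack([a,b]),alpha=1.6)
for k,(f,o) in enumerate(((t,(100,250)),(s,(410,70)))):
    u,v=proj(f,e); cv2.circle(c,(int((u-o[0])*4+480*k),int((v-o[1])*4)),3,(0,0,255),-1); print(u,v)
cv2.imwrite('pics/c2.png',cv2.resize(c,(800,333)))
E
```

```text
t 2.3 eef [0.4166 0.3375 0.1915] x-ang -158.34 z [ 0. -0. -1.] op 0.999 ff 0.0 F [ 0.2 -0.5 -0. ]
offset mm [-1.   0.2 87.5]
rail ends top [0.70311924 0.12464963 0.15      ] [0.43894997 0.13751131 0.15      ]
rail ends scene [0.44239387 0.13982695 0.15      ] [0.70380441 0.12605522 0.15      ]
147.6222631964741 328.1446068844398
483.04901584912443 119.42347149681405
```

View pics/c2.png

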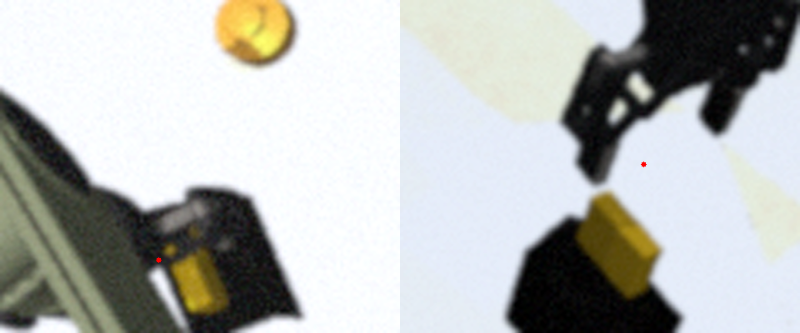

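The shade's bar lies between and below the open fingers: the bar is at about (200,280) and (620,245) in the crop, and the projected TCP is between the finger tips. I'll descend and grip.

Emit:
step_arm(offset=[[0,0,6],[-1,0,10],[0,0,12],[0,0,12],[0,0,12],[0,0,12],[0,0,10],[0,0,7],[0,0,4],[0,0,1]], turn=[0,0,0,0,0,0,0,0,0,0])

```text
t: 3.4
eef_pos: [0.4173, 0.3384, 0.1049]
tcp_rot: [0.592, -3.085, 0.0]
contact_force: [0.1, 0.7, -0.1]
opening: 0.995
finger_force: 0.0
```

Emit:
step_arm(offset=[[0,0,0],[0,0,0],[0,0,0],[0,0,0],[0,0,0],[0,0,0],[0,0,0],[0,0,0],[0,0,0],[0,0,0]], turn=[0,0,0,0,0,0,0,0,0,0], grip=1)

```text
t: 4.4
eef_pos: [0.4174, 0.3385, 0.1055]
tcp_rot: [-0.592, 3.085, 0.0]
contact_force: [-0.3, -0.4, 4.0]
opening: 0.18
finger_force: 59.4
```

Emit:
step_arm(offset=[[0,0,-6],[0,0,-14],[0,0,-20],[0,0,-24],[0,0,-26],[0,0,-26],[0,0,-26],[0,0,-22],[0,0,-14],[0,0,-7]], turn=[0,0,0,0,0,0,0,0,0,0])

```text
t: 5.4
eef_pos: [0.4174, 0.3386, 0.2915]
tcp_rot: [-0.592, 3.084, 0.001]
contact_force: [-0.0, -0.1, -2.2]
opening: 0.181
finger_force: 58.9
```

```bash
python3 - <<'E'
from h import *
tool((.572,.1318,.29))
t=snap('top','t3.png');s=snap('scene')
a=t['frame'][150:390,60:300,::-1]; b=s['frame'][30:270,360:600,::-1]
cv2.imwrite('pics/c3.png',cv2.convertScaleAbs(cv2.resize(np.hstack([a,b]),(800,400),interpolation=cv2.INTER_CUBIC),alpha=1.6))
E
```

```text
t 5.4 eef [0.4174 0.3386 0.2915] x-ang -158.27 z [ 0.001  0.001 -1.   ] op 0.181 ff 58.9 F [-0.  -0.1 -2.2]
offset mm [ -67.  -249.3    1.5]
```

View pics/c3.png

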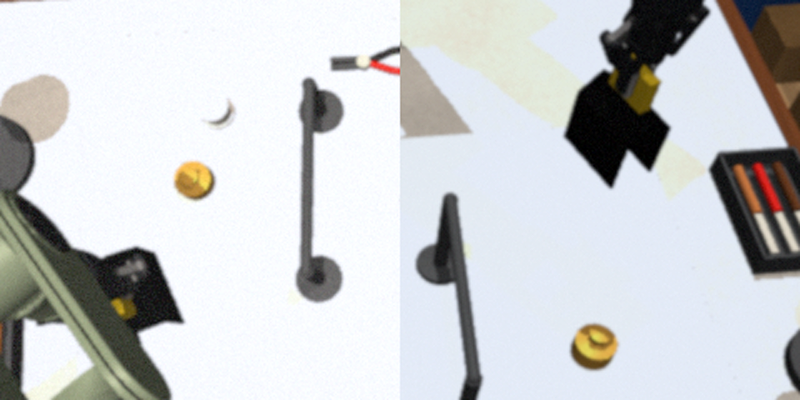

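Emit:
step_arm(offset=[[-3,-10,0],[-6,-20,0],[-8,-30,0],[-8,-32,0],[-9,-34,0],[-9,-34,0],[-8,-32,0],[-8,-28,0],[-5,-19,0],[-3,-10,0]], turn=[0,0,0,0,0,0,0,0,0,0])

```text
t: 6.5
eef_pos: [0.5723, 0.1296, 0.2887]
tcp_rot: [0.588, -3.083, 0.001]
contact_force: [-0.4, -0.2, -2.4]
opening: 0.176
finger_force: 58.9
```

Emit:
step_arm(offset=[[0,0,0],[0,0,0],[0,0,0],[0,0,0],[0,0,0],[0,0,0],[0,0,0],[0,0,0],[0,0,0],[0,0,0]], turn=[0.03,0.06,0.08,0.09,0.08,0.06,0.03,0,0,0])

```text
t: 7.5
eef_pos: [0.5716, 0.132, 0.29]
tcp_rot: [-0.079, -3.14, 0.0]
contact_force: [-0.4, 0.1, -1.6]
opening: 0.176
finger_force: 59.0
```

```bash
python3 - <<'E'
from h import *
tool((.572,.132,.29))
t=snap('top');s=snap('scene')
a=t['frame'][150:350,180:340,::-1]; b=s['frame'][90:290,310:470,::-1]
cv2.imwrite('pics/c4.png',cv2.convertScaleAbs(cv2.resize(np.hstack([a,b]),(800,500),interpolation=cv2.INTER_CUBIC),alpha=2))
E
```

```text
t 7.5 eef [0.5716 0.132  0.29  ] x-ang 177.13 z [-0.001 -0.    -1.   ] op 0.176 ff 59.0 F [-0.4  0.1 -1.6]
offset mm [-0.4  0.  -0. ]
```

View pics/c4.png

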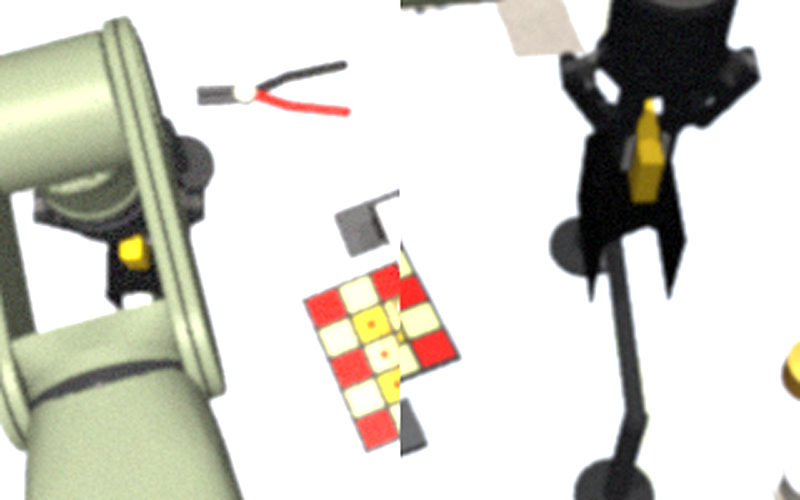

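Left view: the shade is above the bar. Right view: the shade's end opening at about (635,250) straddles the bar at (625,330). It's aligned, so I'll lower it.

Emit:
step_arm(offset=[[0,0,5],[0,0,11],[0,0,15],[0,0,16],[0,0,16],[0,0,15],[0,0,13],[0,0,11],[0,0,8],[0,0,4]], turn=[0,0,0,0,0,0,0,0,0,0])

```text
t: 8.6
eef_pos: [0.5715, 0.1319, 0.1754]
tcp_rot: [-0.08, -3.14, 0.0]
contact_force: [0.3, 0.5, -2.2]
opening: 0.181
finger_force: 59.0
```

```bash
python3 - <<'E'
from h import *
tool()
s=snap('scene');cv2.imwrite('pics/c5.png',cv2.convertScaleAbs(cv2.resize(s['frame'][120:280,330:490,::-1],(600,600),interpolation=cv2.INTER_CUBIC),alpha=2))
E
```

```text
t 8.6 eef [0.5715 0.1319 0.1754] x-ang 177.09 z [-0.001 -0.    -1.   ] op 0.181 ff 59.0 F [ 0.3  0.5 -2.2]
```

View pics/c5.png

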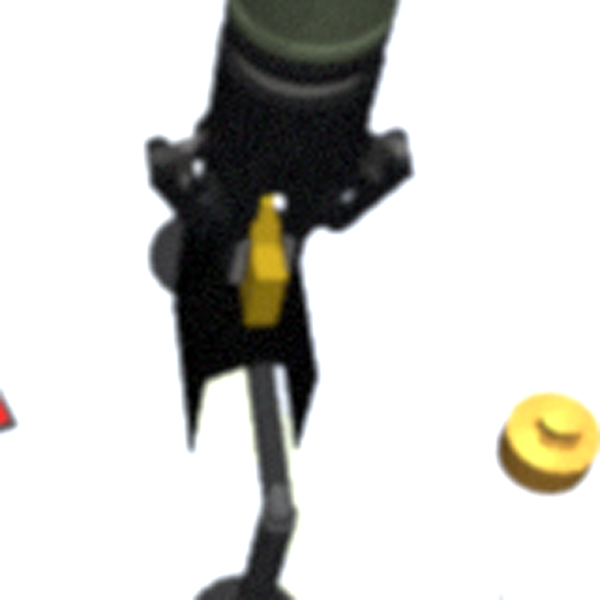

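The bar enters the gable centrally at (263,365). I'll creep down to seat the shade.

Emit:
step_arm(offset=[[0,0,1],[0,0,1],[0,0,0.5],[0,0,0.5],[0,0,0.5],[0,0,0],[0,0,0],[0,0,0],[0,0,0],[0,0,0]], turn=[0,0,0,0,0,0,0,0,0,0])

```text
t: 9.65
eef_pos: [0.5718, 0.1319, 0.1728]
tcp_rot: [0.08, 3.14, 0.0]
contact_force: [-0.1, -0.5, -1.5]
opening: 0.176
finger_force: 59.0
```

Emit:
step_arm(offset=[[0,0,0.5],[0,0,0.5],[0,0,0.5],[0,0,0.5],[0,0,0.5],[0,0,0],[0,0,0],[0,0,0],[0,0,0],[0,0,0]], turn=[0,0,0,0,0,0,0,0,0,0])

```text
t: 10.65
eef_pos: [0.5718, 0.132, 0.1708]
tcp_rot: [0.08, 3.14, 0.0]
contact_force: [-1.6, -0.3, 5.0]
opening: 0.18
finger_force: 59.7
```

Contact force is 5 N up, so the shade is seated. I'll open the gripper and retreat upward.

Emit:
step_arm(offset=[[0,0,0],[0,0,0],[0,0,0],[0,0,0],[0,0,0],[0,0,0],[0,0,0],[0,0,0],[0,0,0],[0,0,0]], turn=[0,0,0,0,0,0,0,0,0,0], grip=-0.4)

```text
t: 11.65
eef_pos: [0.5717, 0.132, 0.1703]
tcp_rot: [0.08, 3.141, 0.0]
contact_force: [-0.4, -0.9, 0.6]
opening: 0.702
finger_force: 0.0
```

Emit:
step_arm(offset=[[0,0,-3],[0,0,-6],[0,0,-10],[0,0,-15],[0,0,-20],[0,0,-25],[0,0,-25],[0,0,-20],[0,0,-10],[0,0,-5]], turn=[0,0,0,0,0,0,0,0,0,0])

```text
t: 12.65
eef_pos: [0.572, 0.132, 0.3108]
tcp_rot: [0.08, 3.138, 0.001]
contact_force: [0.4, 0.6, -0.4]
opening: 0.694
finger_force: 0.0
```

```bash
python3 - <<'E'
from h import *
tool((.5865,-.2905,.31))
t=snap('top','t6.png');s=snap('scene','s6.png')
# probe handle: blob above stand; ring centroid
hsv=cv2.cvtColor(s['frame'],cv2.COLOR_RGB2HSV)
a=t['frame'][215:315,330:450,::-1]; b=s['frame'][100:300,160:440,::-1]
im=np.vstack([cv2.resize(np.hstack([cv2.resize(a,(420,350),interpolation=cv2.INTER_CUBIC),cv2.resize(s['frame'][190:290,140:240,::-1],(350,350),interpolation=cv2.INTER_CUBIC)]),(770,350)),np.hstack([cv2.resize(b,(350,250)),cv2.resize(s['frame'][120:260,350:460,::-1],(420,250))])])
cv2.imwrite('pics/c6.png',cv2.convertScaleAbs(im,alpha=1.7))
E
```

```text
t 12.65 eef [0.572  0.132  0.3108] x-ang 177.09 z [ 0.002  0.001 -1.   ] op 0.694 ff 0.0 F [ 0.4  0.6 -0.4]
offset mm [ -36.  -421.2    0.6]
```

View pics/c6.png

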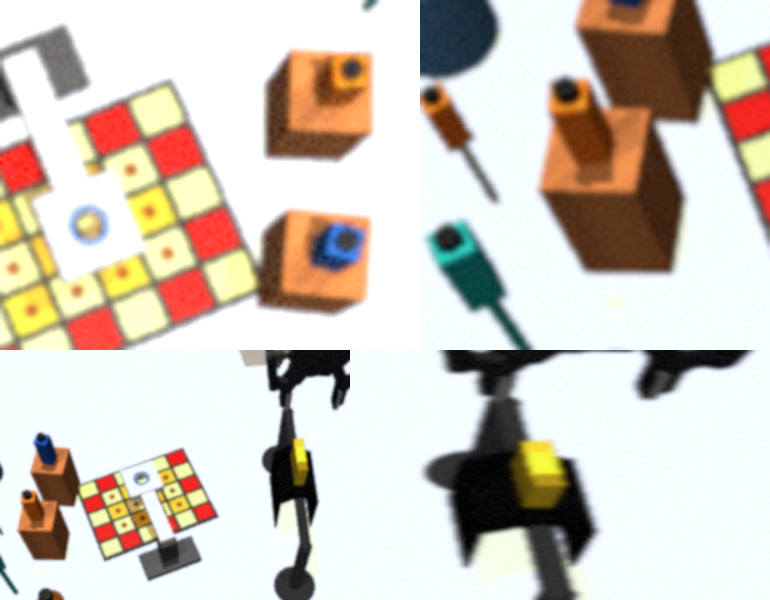

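The shade hangs astride the bar, with its yellow bar at crop (540,470). Next I'll measure the handle yaw and the shade's y as a bias check.

```bash
python3 - <<'E'
from h import *
for nm,z,f in(('top',.168,'t6'),('scene',.168,'s6')):
    c=robot.snapshot(nm); im=cv2.imread(f'pics/{f}.png')
    u,v=(430,235) if nm=='top' else (182,216)
    K=8; cr=cv2.resize(im[v-14:v+14,u-14:u+14],None,fx=K,fy=K,interpolation=cv2.INTER_CUBIC)
    h=cv2.cvtColor(cr,cv2.COLOR_BGR2HSV)
    m=((h[...,0]>10)&(h[...,0]<25)&(h[...,1]>165)&(h[...,2]>110)).astype(np.uint8)
    m=cv2.morphologyEx(m,cv2.MORPH_OPEN,np.ones((5,5)))
    cn=max(cv2.findContours(m,0,2)[0],key=cv2.contourArea); (a,b),w,ang=cv2.minAreaRect(cn)
    box=cv2.boxPoints(((a,b),w,ang))/K+[u-14-.5+.5/K,v-14-.5+.5/K]
    P=np.array([onz(c,*p,z) for p in box])[:,:2]; e=np.diff(P,axis=0)
    print(nm,'handle top',P.mean(0).round(4),'edges deg',np.degrees(np.arctan2(e[:,1],e[:,0])).round(1),'len',np.linalg.norm(e,axis=1).round(4))
    # black cap
    g=cr.max(2); k=((g<70)).astype(np.uint8); cn=[x for x in cv2.findContours(k,0,2)[0] if cv2.contourArea(x)>300]
    for x in cn:
        M=cv2.moments(x); q=np.array([M['m10'],M['m01']])/M['m00']/K+[u-14-.44,v-14-.44]; print('  cap',q.round(1),cv2.contourArea(x)/K/K,onz(c,*q,.173).round(4))
    h=cv2.cvtColor(im,cv2.COLOR_BGR2HSV); u0,v0,u1,v1=(200,180,300,330) if nm=='top' else (370,120,450,260)
    m=cv2.inRange(h,(22,150,150),(34,255,255)); m[:, :u0]=0;m[:,u1:]=0;m[:v0]=0;m[v1:]=0
    k,l,st,ce=cv2.connectedComponentsWithStats(m)
    for i in range(1,k):
        if st[i,4]>15: print('  yellow',ce[i],st[i],onz(c,*ce[i],.206).round(4))
E
```

```text
top handle top [ 0.5756 -0.2798] edges deg [-93.8 173.5  86.2] len [0.0433 0.0417 0.043 ]
  cap [422.3 238.6] 19.4921875 [ 0.5768 -0.2725  0.173 ]
  cap [430.  234.3] 14.28125 [ 0.5855 -0.291   0.173 ]
  yellow [239.2244898  256.12244898] [238 246   5  17  49] [0.5572 0.1353 0.206 ]
scene handle top [ 0.5923 -0.2882] edges deg [127.1  30.7 -53.2] len [0.0232 0.016  0.023 ]
  cap [187.3 225.4] 98.515625 [ 0.6116 -0.2778  0.173 ]
  cap [181.3 215.5] 34.828125 [ 0.5882 -0.2906  0.173 ]
  cap [192.5 208. ] 84.125 [ 0.5725 -0.27    0.173 ]
```

Emit:
step_arm(offset=[[-2,-20,0],[-4,-36,0],[-4,-48,0],[-4,-50,0],[-4,-50,0],[-4,-50,0],[-4,-50,0],[-4,-48,0],[-3,-40,0],[-3,-28,0]], turn=[0,0,0,0,0,0,0,0,0,0])

```text
t: 13.85
eef_pos: [0.5855, -0.2915, 0.3075]
tcp_rot: [-0.083, -3.138, -0.001]
contact_force: [1.2, 0.1, -0.5]
opening: 0.694
finger_force: 0.0
```

Emit:
step_arm(offset=[[-1,0,6],[0,0,12],[0,0,18],[0,0,22],[0,0,22],[0,0,16],[0,0,10],[0,0,5],[0,0,1],[0,0,0]], turn=[0.02,0.03,0.01,0,0,0,0,0,0,0])

```text
t: 14.85
eef_pos: [0.5877, -0.2885, 0.1978]
tcp_rot: [0.174, 3.136, -0.0]
contact_force: [-0.5, 0.4, -0.1]
opening: 0.701
finger_force: 0.0
```

```bash
python3 - <<'E'
from h import *
tool((.5865,-.291,.12))
t=snap('top','t7.png');s=snap('scene','s7.png')
a=cv2.resize(t['frame'][190:290,370:490,::-1],(480,400),interpolation=cv2.INTER_CUBIC)
b=cv2.resize(s['frame'][150:270,120:240,::-1],(320,320),interpolation=cv2.INTER_CUBIC)
b=np.vstack([b,np.zeros((80,320,3),np.uint8)])
cv2.imwrite('pics/c7.png',cv2.convertScaleAbs(np.hstack([a,b]),alpha=2))
E
```

```text
t 14.85 eef [ 0.5877 -0.2885  0.1978] x-ang 173.67 z [ 0.001 -0.    -1.   ] op 0.701 ff 0.0 F [-0.5  0.4 -0.1]
offset mm [ 1.  -2.6 77.8]
```

View pics/c7.png

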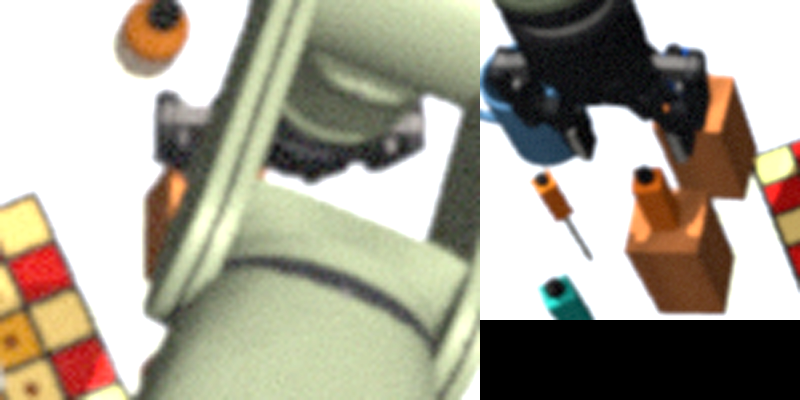

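In the scene view the finger tips at (590,150) and (690,150) straddle the cap at (645,172). I'll descend and grip.

Emit:
step_arm(offset=[[0.5,-1.3,4],[0.5,-1.3,8],[0,0,11],[0,0,12],[0,0,12],[0,0,11],[0,0,9],[0,0,6],[0,0,3],[0,0,1]], turn=[0,0,0,0,0,0,0,0,0,0])

```text
t: 15.95
eef_pos: [0.5861, -0.2912, 0.1201]
tcp_rot: [-0.174, -3.137, -0.0]
contact_force: [-0.1, 0.1, -0.0]
opening: 0.702
finger_force: 0.0
```

Emit:
step_arm(offset=[[0,0,0],[0,0,0],[0,0,0],[0,0,0],[0,0,0],[0,0,0],[0,0,0],[0,0,0],[0,0,0],[0,0,0]], turn=[0,0,0,0,0,0,0,0,0,0], grip=1)

```text
t: 16.95
eef_pos: [0.5864, -0.2914, 0.121]
tcp_rot: [0.174, 3.136, -0.001]
contact_force: [-0.9, -0.0, 5.5]
opening: 0.255
finger_force: 57.4
```

Emit:
step_arm(offset=[[0,0,-4],[0,0,-10],[0,0,-16],[0,0,-22],[0,0,-24],[0,0,-26],[0,0,-26],[0,0,-22],[0,0,-14],[0,0,-6]], turn=[0,0,0,0,0,0,0,0,0,0])

```text
t: 17.95
eef_pos: [0.5864, -0.2914, 0.2923]
tcp_rot: [0.174, 3.134, -0.002]
contact_force: [0.4, -0.1, -0.9]
opening: 0.263
finger_force: 57.1
```

```bash
python3 - <<'E'
from h import *
tool((.5095,-.122,.25))
t=snap('top','t8.png');s=snap('scene','s8.png')
e=robot.state()['eef_pos']
for c in(t,s): print('tip',proj(c,e-[0,0,.117]),'grip',proj(c,e+[0,0,.019]),'cap',proj(c,e+[0,0,.055]),'hole',proj(c,(.5095,-.122,.08)))
cv2.imwrite('pics/c8.png',cv2.convertScaleAbs(cv2.resize(s['frame'][100:250,110:310,::-1],(800,600),interpolation=cv2.INTER_CUBIC),alpha=1.7))
E
```

```text
t 17.95 eef [ 0.5864 -0.2914  0.2923] x-ang 173.65 z [ 0.002 -0.001 -1.   ] op 0.263 ff 57.1 F [ 0.4 -0.1 -0.9]
offset mm [ 95.3 159.9  41.9]
tip (np.float64(430.21286352693227), np.float64(233.90579156028568)) grip (np.float64(444.73735445393766), np.float64(218.3210848162989)) cap (np.float64(449.22096737708375), np.float64(213.5101903820671)) hole (np.float64(355.01384486737294), np.float64(278.5931843166977))
tip (np.float64(180.91144928465962), np.float64(214.42982077277048)) grip (np.float64(160.02997151401848), np.float64(171.3620530963031)) cap (np.float64(153.48446913482732), np.float64(157.86204227862459)) hole (np.float64(272.3737160129731), np.float64(201.8916716465043))
```

View pics/c8.png

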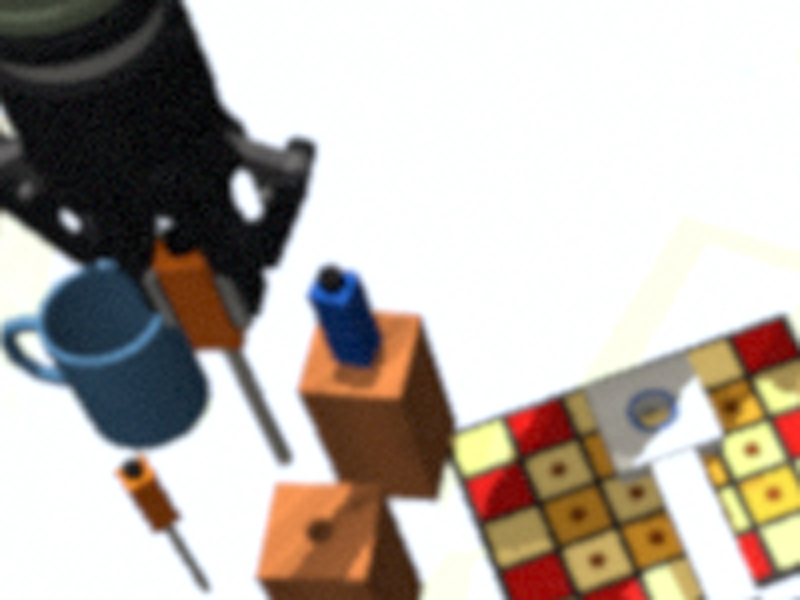

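In the crop the tip is at (286,461), which is scene (181.5,215.3). That is within 1 px of the predicted tip, so the probe hangs true. The scene camera agrees on the hole within about 1 mm. I have now used all my picture views, one over the limit, so the remaining checks will be numeric only.

Emit:
step_arm(offset=[[3,5,0],[7,11,0],[11,18,0],[13,22,0],[14,24,0],[14,24,0],[13,22,0],[11,18,0],[7,11,0],[2.6,4.8,0]], turn=[0,0,0,0,0,0,0,0,0,0])

```text
t: 19.05
eef_pos: [0.5077, -0.1205, 0.2901]
tcp_rot: [-0.172, -3.136, -0.001]
contact_force: [0.3, 0.7, -1.2]
opening: 0.261
finger_force: 57.1
```

Emit:
step_arm(offset=[[0,0,5],[0,0,10],[0,0,15],[0,0,15],[0,0,15],[0,0,10],[0,0,6],[0,0,3],[0,0,0],[0,0,0]], turn=[0,0,0,0,0,0,0,0,0,0])

```text
t: 20.05
eef_pos: [0.5091, -0.122, 0.2118]
tcp_rot: [0.174, 3.136, -0.0]
contact_force: [0.3, 0.2, -1.5]
opening: 0.262
finger_force: 57.1
```

```bash
cat > chk.py <<'E'
from h import *
e=np.array(robot.state()['eef_pos']); tool((.509,-.122,.143))
for n in('top','scene'):
    c=snap(n,n+'9.png'); g=c['frame'].astype(int); hsv=cv2.cvtColor(c['frame'],cv2.COLOR_RGB2HSV)
    hu,hv=proj(c,(.509,-.122,.08)); print(n,'hole pred',round(hu,1),round(hv,1),'tip pred',np.round(proj(c,e-[0,0,.117]),1),'stem top pred',np.round(proj(c,e-[0,0,.013]),1))
    y0,x0=int(hv)-9,int(hu)-9
    m=cv2.inRange(hsv,(95,80,40),(125,255,255))[y0:y0+19,x0:x0+19]
    p=np.argwhere(m>0)[:,::-1]
    if len(p)>5: el=cv2.fitEllipse(p.astype(np.float32)); print(' ring n',len(p),'ellipse',np.array(el[0])+[x0,y0],el[1])
if __name__=='__main__':
    u,v=proj(c,e-[0,0,.117]); G=cv2.cvtColor(c['frame'],cv2.COLOR_RGB2GRAY)
    print(x0-10); print(G[int(v)-26:int(v)+14:2,int(u)-16:int(u)+14])
E
python3 chk.py
```

```text
t 20.05 eef [ 0.5091 -0.122   0.2118] x-ang 173.65 z [ 0.001 -0.    -1.   ] op 0.262 ff 57.1 F [ 0.3  0.2 -1.5]
offset mm [ 0.2 -0.  68.8]
top hole pred 355.0 278.8 tip pred [355.5 277.9] stem top pred [359.  270.8]
scene hole pred 272.4 201.7 tip pred [271.7 197.9] stem top pred [266.4 168.2]
253
[[152 151 150 152 149 135 102  64  48  46  45  41  39  41  42  50  69 108
  137 150 151 152 151 151 151 152 153 151 152 151]
 [150 152 151 151 151 149 139 128 124 120 102  73  53  52  79 111 129 140
  150 153 151 152 151 153 152 151 152 151 151 152]
 [151 152 151 152 152 152 152 152 152 149 135 101  63  52  78 121 145 152
  152 151 151 151 151 151 151 151 151 151 151 152]
 [152 151 152 151 152 152 152 152 152 152 144 116  77  52  61  99 133 148
  152 152 151 151 151 152 152 151 152 151 151 151]
 [151 151 151 152 152 152 150 152 152 150 147 129  92  58  55  84 125 147
  151 152 151 152 151 152 151 151 151 153 152 152]
 [152 151 152 151 151 152 151 152 151 151 152 142 109  68  52  73 119 145
  152 151 152 150 152 151 150 152 150 152 152 152]
 [151 150 151 152 151 151 152 152 151 152 151 146 1
[... 999 characters left out ...]
 93  76  66  62  63  62
   62  67  63  59  57  65  80  95 101 106 107 107]
 [143 134 126 138 149 152 151 148 134 119 106  96  73  65  65  62  60  62
   65  68  70  67  68  68  86 104 110 108 106 107]
 [144 143 133 129 141 149 149 135 120 108 104  88  65  59  61  70  81  91
  103 105  98  93  92  91 113 133 138 137 134 134]
 [139 144 138 125 125 138 143 126 111 106 107 100  85  66  66  94 120 133
  130 114  97  94 102 119 139 147 151 151 151 151]
 [110 113 105  92  98 119 122 113 109 108 107 106 102  93  84  82  84  87
   84  89 110 126 136 145 149 151 151 151 152 151]
 [ 63  87 100 106 110 107 103 103 105 105 103 104 105 104 104 106 111 111
  105 108 117 117 113 118 129 134 133 141 145 147]]
```

The stem's image line matches the prediction within 0.2 px, and both cameras put the hole at the target within about 0.5 mm. I'll lower it slowly.

Emit:
step_arm(offset=[[0,0,1],[0,0,2],[0,0,3],[0,0,4],[0,0,5],[0,0,5],[0,0,5],[0,0,4],[0,0,3],[0,0,2]], turn=[0,0,0,0,0,0,0,0,0,0])

```text
t: 21.15
eef_pos: [0.5087, -0.1218, 0.1769]
tcp_rot: [-0.174, -3.136, -0.0]
contact_force: [0.3, 0.4, -1.1]
opening: 0.255
finger_force: 57.1
```

```bash
python3 - <<'E'
from h import *
e=np.array(robot.state()['eef_pos']); tool((.509,-.122,.143))
before={'top':'top0','scene':'scene0'}
for n in before:
    c=snap(n,n+'10.png'); im=cv2.imread(f'pics/{before[n]}.png'); h=cv2.cvtColor(im,cv2.COLOR_BGR2HSV)
    u,v=proj(c,(.509,-.122,.08)); x0,y0=int(u)-8,int(v)-8; m=cv2.inRange(h,(95,60,40),(128,255,255))[y0:y0+17,x0:x0+17]
    p=np.argwhere(m>0)[:,::-1].astype(np.float32)
    print(n,'pred',np.round((u,v),2),'ring',len(p),(p.mean(0)+[x0,y0]).round(2),(np.array(cv2.fitEllipse(p)[0])+[x0,y0]).round(2),'axis at plate pred',np.round(proj(c,(e[0],e[1],.08)),2))
G=cv2.cvtColor(c['frame'],cv2.COLOR_RGB2GRAY); print(G[186:208,262:286])
E
```

```text
t 21.15 eef [ 0.5087 -0.1218  0.1769] x-ang 173.65 z [-0.  0. -1.] op 0.255 ff 57.1 F [ 0.3  0.4 -1.1]
offset mm [-0.4 -0.2 33.9]
top pred [355.03 278.8 ] ring 36 [354.92 279.03] [355.06 278.88] axis at plate pred [354.95 278.95]
scene pred [272.37 201.7 ] ring 51 [272.41 201.1 ] [272.82 202.19] axis at plate pred [272.46 201.56]
[[152 152 153 151 151 142 112  72  53  72 120 146 151 152 152 151 147 146
  140 129 115 106  94  80]
 [152 150 151 152 152 145 118  78  54  68 110 140 147 148 146 140 128 120
  112  98  86  86  87  87]
 [152 151 152 151 152 146 123  84  54  62  98 128 139 129 119 111  97  89
   86  88  88  94  96  98]
 [152 152 153 151 152 148 128  92  61  58  83 106 109  97  88  84  82  82
   84  90  96 100 100 101]
 [152 152 151 151 150 147 130  97  63  56  69  80  85  81  81  82  82  83
   85  89  94  99  99 102]
 [152 150 147 146 142 129 111  86  59  51  57  71  79  82  83  83  84  85
   85  85  89  97  99 101]
 [146 142 130 123 117 105  90  73  59  51  55  69  82  83  83  85  84  85
   86  86  89  93  98 100]
 [127 125 111 102 101  97  92  78  62  52  54  67  80  84  85
[... 754 characters left out ...]
13 109 107  96  77  64  64  61  53  51  48  53  61  64  64  62  80
   99 104 106 106 105 106]
 [127 112 107 104  90  69  62  62  60  56  54  50  57  70  76  72  68  84
  101 109 111 109 106 105]
 [119 110 107 104  88  66  61  61  67  69  61  50  57  78  87  84  84  99
  115 126 132 122 115 113]
 [113 107 107 105  93  74  61  65  87  88  70  54  54  73  87  84  92 117
  134 142 146 140 138 135]
 [107 107 106 108 101  85  65  65  87  89  72  52  50  62  73  76  96 128
  143 146 146 149 149 149]
 [107 106 107 107 105  97  80  69  72  73  63  53  52  59  71  84 104 128
  133 131 132 144 150 151]
 [106 107 107 106 107 103  95  84  78  73  69  67  73  83  92  98 108 118
  117 114 119 133 144 148]]
```

In the image the stem runs inside the ring: its column is about 272.5 and the ring centre is about 272.8. I'll continue down.

Emit:
step_arm(offset=[[0,0,2],[-0.2,0,3],[0,0,5],[0,0,6],[0,0,5],[0,0,4],[0,0,3],[0,0,2],[0,0,1.5],[0,0,1]], turn=[0,0,0,0,0,0,0,0,0,0])

```text
t: 22.25
eef_pos: [0.509, -0.1218, 0.1448]
tcp_rot: [0.174, 3.137, 0.0]
contact_force: [-0.2, -0.8, -1.3]
opening: 0.257
finger_force: 57.1
```

Emit:
step_arm(offset=[[0,0,0],[0,0,0],[0,0,0],[0,0,0],[0,0,0],[0,0,0],[0,0,0],[0,0,0],[0,0,0],[0,0,0]], turn=[0,0,0,0,0,0,0,0,0,0])

```text
t: 23.25
eef_pos: [0.5089, -0.1218, 0.1448]
tcp_rot: [0.174, 3.137, 0.0]
contact_force: [0.2, 0.0, -1.8]
opening: 0.26
finger_force: 57.1
```

```bash
python3 - <<'E'
from h import *
e=np.array(robot.state()['eef_pos']); tool((.509,-.122,.143))
c=snap('scene','s11.png')
# handle lower edge / plate check: stem visible length and shade still seated
print('pred stem top',proj(c,e-[0,0,.013]),'axis@plate',proj(c,(e[0],e[1],.08)))
G=cv2.cvtColor(c['frame'],cv2.COLOR_RGB2GRAY); u,v=proj(c,(e[0],e[1],.08)); print(int(u)-9,int(v)-10); print(G[int(v)-10:int(v)+6,int(u)-9:int(u)+10])
h=cv2.cvtColor(c['frame'],cv2.COLOR_RGB2HSV); m=cv2.inRange(h,(22,150,80),(34,255,255))[120:260,370:450]; p=np.argwhere(m>0)[:,::-1]+[370,120]; print('shade bar',len(p),p.mean(0), 'pred top', proj(c,(.572,.132,.206)))
E
```

```text
t 23.25 eef [ 0.5089 -0.1218  0.1448] x-ang 173.65 z [ 0.  0. -1.] op 0.26 ff 57.1 F [ 0.2  0.  -1.8]
offset mm [-0.1 -0.2  1.8]
pred stem top (np.float64(269.9778494124626), np.float64(187.8782893533346)) axis@plate (np.float64(272.4517631599412), np.float64(201.67191723426492))
263 191
[[150 133  96  60  43  43  43  40  37  42  45  51  63  76  84  84  85  85
   88]
 [141 122  92  65  59  59  53  45  42  47  61  68  75  82  83  86  85  87
   86]
 [118 101  84  75  74  73  65  52  47  51  66  77  82  84  87  86  86  87
   88]
 [110  93  83  81  82  79  70  57  48  50  63  77  85  87  87  88  87  87
   88]
 [114 100  92  87  86  81  74  60  51  50  61  77  86  88  86  88  87  87
   88]
 [116 106  98  95  92  89  81  65  52  50  59  72  81  85  87  87  88  86
   87]
 [116 107 106 103 101  97  90  71  54  49  52  60  66  73  78  85  86  86
   86]
 [112 106 107 106 100  91  76  64  55  49  50  53  54  59  67  77  85  85
   86]
 [111 107 109 106  93  77  63  58  54  49  48  54  56  56  55  65  77  85
   88]
 [110 108 106 100  83  65  63  61  55  52  48  52  58  59  57  56  72  83
   85]
 [109 108 107  96  76  65  66  61  57  53  50  54  59  60  59  54  69  85
   90]
 [108 107 105  90  71  64  63  58  57  52  50  54  64  67  64  59  73  91
   96]
 [107 107 104  89  68  60  62  67  63  58  49  55  68  72  68  62  77  94
  102]
 [108 108 106  95  74  60  65  86  87  70  55  54  67  72  66  67  85  99
  105]
 [107 106 106 102  86  67  68  86  90  71  54  49  60  63  69  81  97 105
  106]
 [106 108 108 107  96  81  70  73  74  63  54  52  58  69  84  97 105 107
  108]]
shade bar 213 [399.92957746 184.35211268] pred top (np.float64(399.5136136745801), np.float64(182.0635469877669))
```

The stem is centred: column 272.8 against a ring centre of about 272.8. I'll lower the last 2 mm, settle, and hand in.

Emit:
step_arm(offset=[[0,0,0.5],[0,0,0.5],[0,0,0.5],[0,0,0.3],[0,0,0],[0,0,0],[0,0,0],[0,0,0],[0,0,0],[0,0,0]], turn=[0,0,0,0,0,0,0,0,0,0])

```text
t: 24.3
eef_pos: [0.5089, -0.1218, 0.143]
tcp_rot: [0.174, 3.137, 0.0]
contact_force: [-0.4, -0.1, -0.6]
opening: 0.251
finger_force: 57.1
```

```bash
python3 -c "
from h import *
tool((.509,-.122,.143)); print(robot.hand_in())"
```

```text
t 24.3 eef [ 0.5089 -0.1218  0.143 ] x-ang 173.65 z [ 0.  0. -1.] op 0.251 ff 57.1 F [-0.4 -0.1 -0.6]
offset mm [-0.1 -0.2 -0. ]
the job is handed in; nothing more can be done
None
```

I handed the job in at 24.3 s: the shade hangs released on the rail, and the orange probe is gripped upright and centred in the guide hole, its tip about 20 mm above the glass by calculation; I viewed 11 pictures, one over the limit of 10.

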